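# Line up the stone under the drill and hold the sprung clamp down

### The arm

A 6-joint arm with a two-finger parallel gripper is mounted at the origin on the work surface. World frame = base frame: x ahead of the robot, y to its left, z up, the work surface at z = 0. Lengths are in mm, angles in rad, forces in N, time in s.
With the tool pointing down it reaches from about 400 to 925 mm from the base axis. Payload 3.4 kg.
Tool frame: the origin (TCP) lies at the very end of the fingers, on their centre line; the grasp point (between the pads) lies 19 mm behind it; y points along the fingers, z is the direction in which the jaws open and shut, and the axes are right-handed (so a half turn about y gives the same grasp; the last joint's range is limited). The gripper opens to 85 mm and grips with 20 to 120 N. Pads are 22 mm wide; open, the fingers measure 114 mm over their backs; the gripper's body (76 mm by 85 mm) begins 54 mm behind the grasp point. The pads swing forward as they close: fully open they stand 13 mm farther back than shut.
Start: joints at [1.272, 0.307, 1.506, -0, 1.328, -0.073], TCP at [128.197, 560.532, 231.305] pointing down, gripper open.
Joint ranges: [-3.12, 3.12], [-1.05, 2.28], [0.14, 2.33], [-1.42, 4.57], [0.1, 2.73], [-2.68, 2.68]. Speed limits (rad/s): [2.57, 2.57, 3.14, 3.14, 3.14, 3.14].

### API

Orientations are given as a rotation vector (axis times angle).
In Python, from bench import state, snapshot, job_done gives the robot as it stands. The module is installed in compiled form; this text tells all that it offers.
- The arm moves only by the tool jog_arm, never from a script. Its argument "rows" is text: rows parted by semicolons, each of 4 numbers parted by spaces: the shift along the tool's x, y, z in mm, then the turn about the tool's y in rad. A call has 1 to 20 rows; each row is the pose to reach, as a shift and turn from the pose commanded when the call began, along the tool's axes at that moment; what a row does not reach only later rows make up. A row lasts 1/12 s, in which the tool goes at most 41.7 mm and 7.16 degrees, less where a joint would pass 70% of its speed; a pose out of reach is approached as far as the arm can. A call with a gripper value outside its range is refused whole. "gripper" is the opening, from 0 (shut) to 1 (fully open), set as the call begins (left out, the last holds). The fingers move at their own pace and stop on an object; "force" is the grip in N (left out, the last holds). Time passes only in rows, so rows that repeat a pose let the fingers close. It gives the time, the measured TCP pose, the force and the opening at its end, in the units of the state.
- state(): the state, without advancing time (a new reading comes with each control period).
- snapshot(name): name is "scene" or "top" or "wrist"; returns a dict with "color" (384x512x3 uint8, red, green, blue), "mtx" (3x3 intrinsics, pixels), "world_from_camera" (4x4, takes a point from camera to world coordinates). Camera axes: x right, y down, z forward; pixel columns grow to the right and rows downward; lengths in mm; the calibration is good to about 2 mm. A picture is of the moment at which its call begins. There is no depth.
- job_done(): hands the job in, once; it reports no verdict.
The state is a dict: "time_s": time; "joint_positions": joint angles; "qd": joint speeds; "effort": joint torques, N m; "position": TCP position; "ee_rot": TCP orientation; "contact_force": force on the tool from outside, world axes, zero at the start; "torque": the same for the moment, N m; "finger_gap": finger opening in mm.
Only numpy, scipy, OpenCV 4.12 (cv2) and the standard library are available. Lean on these libraries where they do the work, as an engineer would, in place of code of your own. Each camera call takes 0.05 s, during which the arm holds its last target. There are 200 camera calls.

### The job

I am about to drill a dowel hole in this limestone block. Slide the block along the board, without lifting it, until its pencil cross sits right under the tip of the drill bit and leave it lying there; then push the sprung hold-down lever down, past its ratchet click and as far as it will go, so the rubber foot bears hard on the stone. Finish while still holding the lever fully down like that (the ratchet alone lets it ease back, so do not leave it to the ratchet), and leave the other tools and stones where they are.

Things in the scene. Friction and masses are not known exactly. Their poses are not given: they have to be found in the camera images.
- stand: Drill stand, fixed: plywood board 18 mm thick carrying bit, column and hold-down lever. Origin on the table straight below the bit; x away from the robot, y left, z up. Board spans x -185 to +210, y -180 to +290 mm. Steel column (30 mm thick, 362 mm tall) at x +155 mm; its overarm (bottom at z 227 mm) runs forward to the motor. The lever is right of the bit, at y -58 mm.
- bit_tip (a point): Point of the fixed 8 mm drill bit, 60 mm above the table, 42 mm above the board, 12 mm above the block's top. Above it: chuck 33 mm thick from z 113 mm, upright battery motor 43 to 52 mm thick from 168 mm (collar 68 mm across at 227 to 263 mm), top at 335 mm.
- stone: Pale limestone block, 54 mm wide (x), 250 mm long (y), 30 mm high, about 0.85 kg, loose on the board, lower than bit and lever. Origin: centre of its underside. Its last 26 mm at the +y (left) end are stepped down to 19 mm. Grip it from above across the 54 mm: 70 to 110 mm towards +y from its origin a gripper clears the drill when the cross is under the bit. Pushing its sides also moves it.
- cross (a point): The crossing of the two dark pencil lines (30 mm long) on the top face of the block: at x 0, y -40 mm, z 30 mm in the block's frame.
- lever_angle (a joint): Hold-down lever angle, rad: 0 raised (spring keeps it there, sloping up towards the robot by 0.40), 0.40 right down at its stop, level. The foot meets the block at about 0.22; the one-tooth ratchet clicks at about 0.29 and, if the lever is let go after that, catches it at about 0.27. Push needed at the grip's middle: about 4 N at first, about 12 N at the stop.
- lever: The steel hold-down lever. Origin on its hinge axis (parallel to the stand's y), 75 mm behind and 58 mm right of the bit, 65 mm above the table. It turns about its own y; its x, z are parallel to the stand's when it is level (pressed right down). The bar runs towards its -x, 16 mm wide, 10 mm thick.
- grip_top (a point): Middle of the top face of the black flat plastic grip on the lever's end nearest the robot: 85 mm long, 34 wide, 16 thick. It is 212.5 mm in front of the hinge axis and 13 mm above it when the lever is level. About 160 mm above the table when raised, 78 mm fully down. Push from above, or pinch and push.
- shoe: The domed black rubber foot (22 mm across) under the lever, 75 mm in front of the hinge, on a sprung plunger that gives up to 14.5 mm (1.4 N per mm); raised, it clears the block by about 15 mm. Origin at the bottom of its dome.
- offcut: Bystander: stepped grey stone offcut, 70 x 60 x 50 mm, loose on the back left of the board. Origin at the centre of its underside.
- flat_chisel: Bystander: steel flat chisel, 190 mm long along its x, 22 mm wide, loose on the right edge of the board. Origin under the middle.
- stone_bowl: Bystander: grey stone bowl, 166 mm across, 60 mm high, on the table to the right. Origin at the centre of its underside.
- club_hammer: Bystander: club hammer lying on the table to the left, 275 mm long along its x, steel head 105 mm wide and 45 mm high. Origin on the table near the middle of its length.
- mallet: Bystander: round wooden mason's mallet standing on its head, 104 mm across, 255 mm high, on the table to the right. Origin at the centre of its underside.

How it is judged (in metres and radians):
On the way, in this order (a step that is already met when the one before it is completed fails the run):
1. the pencil cross is brought under the bit (within 4 mm), the block flat on the board and the lever still up (horizontal distance between cross and bit_tip below 0.004 m and angle between stone's own z axis and vertical below 0.04 rad and value of joint lever_angle below 0.15 rad and linear speed of stone below 0.01 m/s), for 0.2 s.
2. the lever is pushed down past its ratchet click onto the stone (value of joint lever_angle above 0.34 rad and contact force between shoe and stone above 5 N), for 0.2 s.
At the end, for the whole second after the job is handed in: Lever beyond 0.34 rad (past where the ratchet alone holds it) with the robot pressing it over 3 N; rubber foot on the stone over 5 N; cross within 4 mm of straight below the bit tip; block flat, still, not touched by the robot (all of step 2 and (contact force between lever and the fingers above 3 N or contact force between lever and the arm above 3 N) and horizontal distance between cross and bit_tip below 0.004 m and angle between stone's own z axis and vertical below 0.04 rad and linear speed of stone below 0.01 m/s and not (contact force between stone and the fingers above 0.5 N or contact force between stone and the arm above 0.5 N)); the arm keeps its last pose, push and grip.
It fails at once if the block is lifted off the board (more than 10 mm) (z of stone in the frame of stand above 0.028 m).
It fails at once if a bystander is pushed away by more than 30 mm (distance of any of offcut, flat_chisel, stone_bowl, club_hammer, mallet from where it was at the start of the episode above 0.03 m).
It also fails if it takes over 58 s, if anything falls off the work surface, if the arm or the gripper's body presses on something with over 40 N, if the wrist force passes 120 N, or if a joint passes its speed limit or range.

## Working session

There is one attempt and no reset: what is moved stays moved. The work goes in short steps, Python scripts to look and compute and a tool call to move; the robot and the scene stay as the last step left them, time stands still between calls to the robot, and variables do not carry over. Pictures are saved under pics/ and viewed, about 8 in all and at most 12, crops included, and the job is handed in when it is done.

Besides the shell and the picture viewer there is one more tool, called after "Request:" by a JSON object that holds its "fn" and its "kwargs", one argument or row to a line. jog_arm: Moves the arm, as the interface text tells. Its arguments: {"type":"object","properties":{"rows":{"type":"string"},"gripper":{"type":"number"},"force":{"type":"number"}},"required":["rows"]}

```bash
mkdir -p pics; cat > h.py <<'E'
import numpy as np,cv2
from bench import state,snapshot,job_done
from scipy.spatial.transform import Rotation as R
def snap(n,f):
    s=snapshot(n); cv2.imwrite('pics/'+f+'.png',cv2.cvtColor(s['color'],cv2.COLOR_RGB2BGR)); np.savez('pics/'+f+'.npz',**s); return s
def ray(s,u,v,z):
    T=s['world_from_camera']; d=T[:3,:3]@np.linalg.inv(s['mtx'])@[u,v,1]; o=T[:3,3]
    return o+d*(z-o[2])/d[2]
def proj(s,p):
    T=s['world_from_camera']; c=T[:3,:3].T@(np.array(p)-T[:3,3]); q=s['mtx']@c; return q[:2]/q[2]
E
python3 - <<'E'
from h import *
np.set_printoptions(precision=2,suppress=True)
a=snap('scene','s0');b=snap('top','t0')
for s in(a,b): print(s['world_from_camera'],s['mtx'][0])
im=np.hstack([cv2.imread('pics/s0.png')]); 
st=state(); print(st); print(R.from_rotvec(st['ee_rot']).as_matrix())
E
```

```text
[[   0.21    0.84   -0.5  1424.15]
 [   0.98   -0.19    0.1  -165.67]
 [  -0.01   -0.51   -0.86 1625.86]
 [   0.      0.      0.      1.  ]] [472.04   0.   255.65]
[[   0.02   -0.99    0.16  331.54]
 [  -1.     -0.03   -0.02   23.72]
 [   0.02   -0.15   -0.99 1505.65]
 [   0.      0.      0.      1.  ]] [472.05   0.   252.91]
{'time_s': 0.1, 'joint_positions': array([ 1.27,  0.31,  1.51, -0.  ,  1.33, -0.07]), 'qd': array([ 0., -0., -0.,  0., -0.,  0.]), 'effort': array([  0.  , -45.85, -25.26,   0.  ,   0.01,  -0.  ]), 'position': array([128.02, 559.92, 230.46]), 'ee_rot': array([-1.57,  0.18, -0.18]), 'contact_force': array([0.12, 0.06, 1.07]), 'torque': array([ 0.06,  0.04, -0.01]), 'finger_gap': 85.68793178903773}
[[ 0.97 -0.    0.22]
 [-0.22 -0.    0.97]
 [-0.   -1.   -0.  ]]
```

View pics/s0.png

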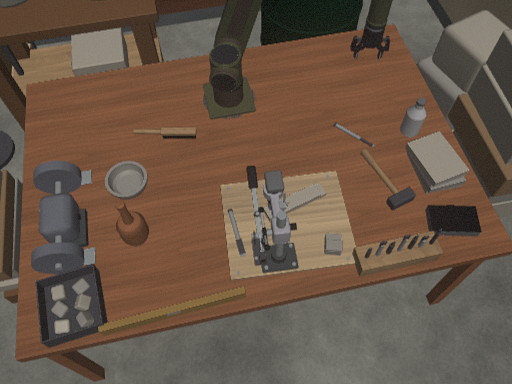

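View pics/t0.png

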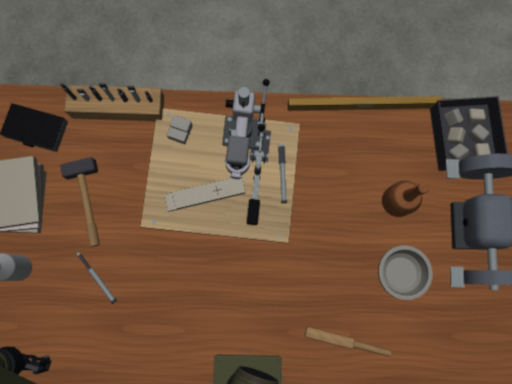

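The scene and top views show the board (top view corners near (157,110), (299,125), (290,241), (144,234)). The stone runs from (167,203) to (244,187) with its cross at about (217,190), and the grip is at (253,212).

```bash
python3 - <<'E'
from h import *
np.set_printoptions(precision=1,suppress=True)
s=dict(np.load('pics/t0.npz')); im=cv2.imread('pics/t0.png'); hsv=cv2.cvtColor(im,cv2.COLOR_BGR2HSV)
for p in [(180,180),(280,220),(190,196),(225,187),(130,220),(217,190)]: print(p,hsv[p[1],p[0]])
m=cv2.inRange(hsv,(10,60,120),(28,150,255)); m[:, :135]=0;m[:,310:]=0;m[:105]=0;m[250:]=0
h=cv2.convexHull(np.vstack([c for c in cv2.findContours(m,0,2)[0] if cv2.contourArea(c)>100]))
q=cv2.approxPolyDP(h,8,True)[:,0]; print(q); print(np.array([ray(s,*p,18)[:2] for p in q]))
cv2.polylines(im,[q],True,(0,0,255),1)
cv2.imwrite('pics/t0c.png',cv2.resize(im[75:245,138:308],None,fx=3.5,fy=3.5,interpolation=2))
E
```

```text
(180, 180) [ 18  89 157]
(280, 220) [ 18  91 154]
(190, 196) [ 22  30 154]
(225, 187) [ 20  29 156]
(130, 220) [ 12 151 123]
(217, 190) [ 22  27 104]
[[299 123]
 [289 242]
 [139 226]
 [135 105]]
[[ 842.5 -150.3]
 [ 450.4 -122.5]
 [ 488.1  351.6]
 [ 886.1  389.3]]
```

View pics/t0c.png

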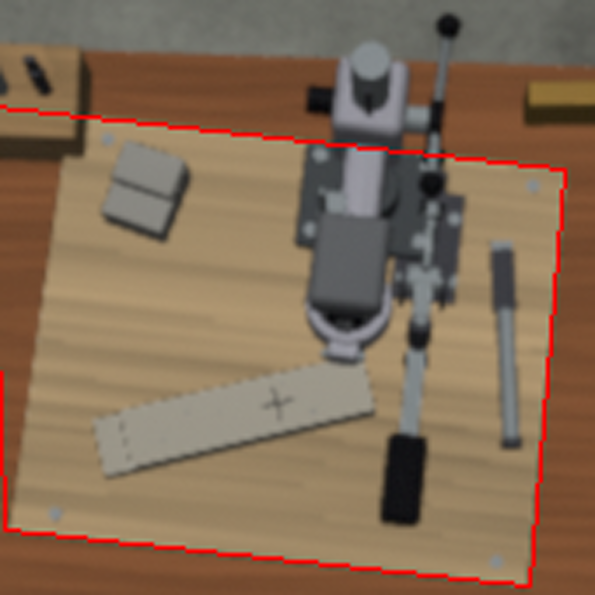

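The enlarged crop shows the board's right and bottom edges well outlined. The stone's top corners are around (95,420), (365,362), (374,410) and (106,475), with the cross at (278,404), the grip at (404,478) and the offcut at (146,190).

```bash
cat >> h.py <<'E'
def fit2(P,Q): # Q=R P+t
    P=np.array(P,float);Q=np.array(Q,float);p=P.mean(0);q=Q.mean(0)
    U,_,V=np.linalg.svd((P-p).T@(Q-q)); Rm=(U@V).T; return Rm,q-Rm@p
E
python3 - <<'E'
from h import *
np.set_printoptions(precision=1,suppress=True)
s=dict(np.load('pics/t0.npz'))
c=lambda u,v,z: ray(s,138+(u+.5)/3.5-.5,75+(v+.5)/3.5-.5,z)
B=[c(*p,18)[:2] for p in [(566,170),(530,585),(8,530),(71,115)]]
P=[(210,-180),(-185,-180),(-185,290),(210,290)]
Rm,t=fit2(P,B); yaw=np.arctan2(Rm[1,0],Rm[0,0]); print('bit',t,'yaw',yaw,'res',np.array(B)-(np.array(P)@Rm.T+t))
cr=c(278,404,48); print('cross',cr)
S=[c(*p,48) for p in [(362,362),(374,410)]]; L=[c(*p,37) for p in [(95,420),(106,474)]]
print('stone',S,L); r=(S[0]+S[1])/2;l=(L[0]+L[1])/2; d=(l-r)[:2]; print('len',np.hypot(*d),'yaw',np.arctan2(-d[0],d[1]))
print('grip',c(404,478,160)[:2],'exp',Rm@[75-212.5*np.cos(.4)-13*np.sin(.4)*0,-58]+t)
print('bit px top',proj(s,[*t,60]))
T=state()
E
```

```text
bit [648.4  43.3] yaw -0.08034332774093603 res [[-1.4  1.5]
 [ 1.6 -1.5]
 [ 0.7  1.4]
 [-0.9 -1.4]]
cross [604.8 108.5  48. ]
stone [array([645.5,  34.4,  48. ]), array([601.8,  22.4,  48. ])] [array([587.4, 272.8,  37. ]), array([538.7, 260.4,  37. ])]
len 245.8048928394707 yaw 0.24924406108749744
grip [524.9  -3.7] exp [523.4  -4.8]
bit px top [238.3 176.3]
```

Request:
{"fn": "jog_arm", "kwargs": {
  "rows": "506 80 -219 1.098;506 80 -219 1.098;506 80 -219 1.098;506 80 -219 1.098;506 80 -219 1.098;506 80 -219 1.098;506 80 -219 1.098;506 80 -219 1.098;506 80 -219 1.098;506 80 -219 1.098;506 80 -219 1.098;506 80 -219 1.098;506 80 -219 1.098;506 80 -219 1.098;506 80 -219 1.098;506 80 -219 1.098;506 80 -219 1.098;506 80 -219 1.098",
  "gripper": 1
}}

```text
time_s: 1.6
position: [571.1, 235.2, 151.4]
ee_rot: [-1.318, 1.024, -1.023]
contact_force: [0.1, 0.4, -0.1]
finger_gap: 85.6
```

```bash
python3 - <<'E'
from h import *
np.set_printoptions(precision=2,suppress=True)
st=state(); print(st['time_s'],st['joint_positions'],st['position'],R.from_rotvec(st['ee_rot']).as_matrix())
s=snap('wrist','w0'); print(s['world_from_camera'],s['mtx']); print(proj(s,[648.4,43.3,60]),proj(s,[604.8,108.5,48]))
E
```

```text
1.6 [0.32 0.43 1.52 0.   1.19 0.07] [571.08 235.24 151.37] [[ 0.25 -0.    0.97]
 [-0.97  0.    0.25]
 [-0.   -1.   -0.  ]]
[[  0.97   0.23   0.08 551.95]
 [  0.25  -0.92  -0.32 315.43]
 [ -0.     0.33  -0.95 293.09]
 [  0.     0.     0.     1.  ]] [[295.09   0.   253.9 ]
 [  0.   295.09 196.2 ]
 [  0.     0.     1.  ]]
[279.21 380.39] [254.58 315.85]
```

View pics/w0.png

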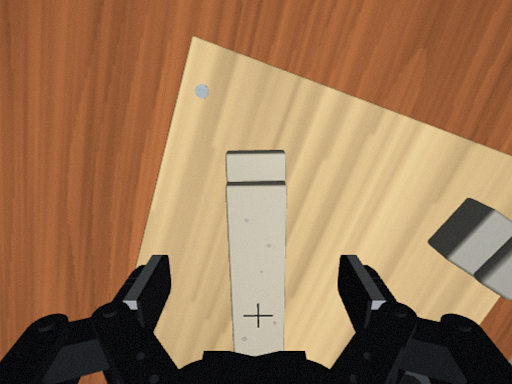

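The wrist view shows the cross at (258,315), 3 px from the prediction. The stone's axis is vertical in the image, so the tool is aligned with it.

Request:
{"fn": "jog_arm", "kwargs": {
  "rows": "0 60 2 0;0 90 2 0;0 126 2 0;0 126 2 0;0 126 2 0;0 126 2 0;0 126 2 0"
}}

```text
time_s: 2.23
position: [576.7, 236.0, 28.4]
ee_rot: [-1.312, 1.021, -1.026]
contact_force: [0.3, -0.1, 0.8]
finger_gap: 85.2
```

Request:
{"fn": "jog_arm", "kwargs": {
  "rows": "0 0 0 0;0 0 0 0;0 0 0 0;0 0 0 0;0 0 0 0;0 0 0 0;0 0 0 0;0 0 0 0",
  "gripper": 0.4,
  "force": 40
}}

```text
time_s: 2.9
position: [574.6, 234.8, 27.4]
ee_rot: [-1.315, 1.024, -1.025]
contact_force: [-2.9, -0.9, 8.0]
finger_gap: 53.3
```

```bash
python3 - <<'E'
from h import *
np.set_printoptions(precision=2,suppress=True)
s=dict(np.load('pics/w0.npz')); print('cross w0',ray(s,258,315,48))
st=state(); print(st['position'],st['contact_force'],st['finger_gap'],R.from_rotvec(st['ee_rot']).as_matrix())
s=snap('wrist','w1'); cv2.imwrite('pics/w1c.png',cv2.imread('pics/w1.png'))
E
```

```text
cross w0 [607.92 110.39  48.  ]
[574.61 234.82  27.43] [-2.94 -0.88  7.99] 53.296484546999444 [[ 0.25  0.    0.97]
 [-0.97  0.    0.25]
 [-0.   -1.    0.  ]]
```

View pics/w1.png

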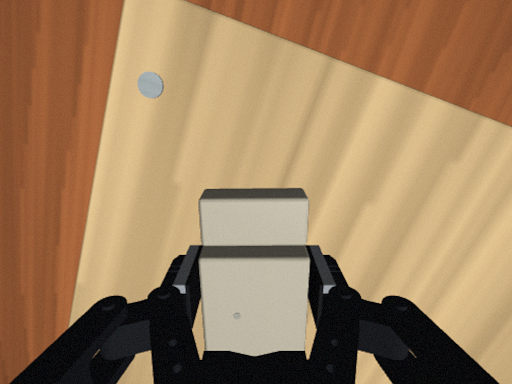

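The stone is gripped (gap 53.3 mm). The step riser spans rows 246 to 258 and the end's top edge is near row 197, centred at column 254.

```bash
python3 - <<'E'
from h import *
np.set_printoptions(precision=1,suppress=True)
s=dict(np.load('pics/w1.npz')); st=state(); p=st['position'];M=R.from_rotvec(st['ee_rot']).as_matrix()
for u,v,z,y in [(254,258,48,99),(254,246,37,99),(254,197,37,125),(254,189,18,125)]:
    r=ray(s,u,v,z); l=M.T@(r-p); print(r,l,'cross tool x:',l[0]+y+40)
print('prior: w0',M.T@([607.9,110.4,48]-p),'t0',M.T@([604.8,108.5,48]-p))
E
```

```text
[573.1 244.9  48. ] [-10.1 -20.5   1. ] cross tool x: 128.87673727430806
[573.  245.2  37. ] [-10.4  -9.5   1. ] cross tool x: 128.56826889893688
[566.7 270.5  37. ] [-36.5  -9.5   1. ] cross tool x: 128.4837390322972
[567.2 268.5  18. ] [-34.5   9.5   1. ] cross tool x: 130.54220560504723
prior: w0 [128.8 -20.6   1.7] t0 [129.8 -20.6  -1.7]
```

Request:
{"fn": "jog_arm", "kwargs": {
  "rows": "5 0 4 0.02;10 0 8 0.04;16 0 13 0.065;23 0 18 0.09;30 0 24 0.12;37 0 30 0.15;44 0 36 0.18;51 0 41 0.205;58 0 47 0.235;65 0 52 0.26;71 0 57 0.285;76 0 61 0.305;80 0 64 0.32;82 0 66 0.329;82 0 66 0.329;82 0 66 0.329;82 0 66 0.329;82 0 66 0.329"
}}

```text
time_s: 4.45
position: [657.7, 174.3, 27.5]
ee_rot: [-1.166, 1.273, -1.266]
contact_force: [-6.1, 7.0, 8.0]
finger_gap: 53.5
```

```bash
python3 - <<'E'
from h import *
np.set_printoptions(precision=3,suppress=True)
st=state(); p=st['position'];M=R.from_rotvec(st['ee_rot']).as_matrix()
print(p,M,st['contact_force'],st['finger_gap'],'cross',p+M@[128.8,-20.6,.3])
s=snap('wrist','w2'); snap('top','t2')
im=cv2.imread('pics/t2.png');cv2.imwrite('pics/t2c.png',np.hstack([cv2.resize(im[120:250,138:308],None,fx=3,fy=3,interpolation=2),cv2.resize(cv2.imread('pics/w2.png')[160:384,150:360],None,fx=1.3,fy=390/224,interpolation=2)]))
E
```

```text
[657.651 174.324  27.492] [[-0.083 -0.     0.997]
 [-0.997  0.005 -0.083]
 [-0.005 -1.    -0.001]] [-6.12   6.954  8.049] 53.539649588487855 cross [647.237  45.85   47.49 ]
```

View pics/t2c.png

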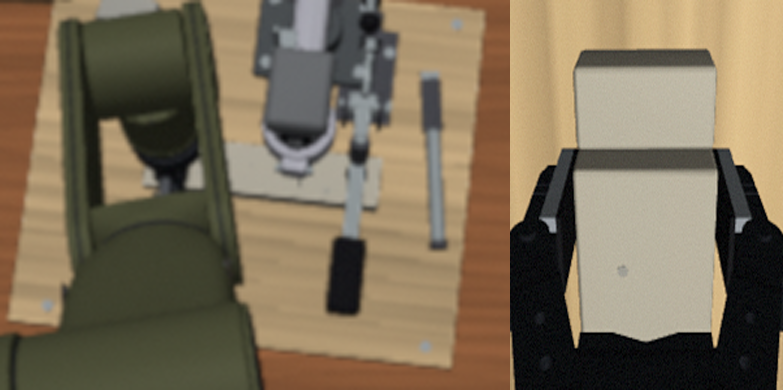

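The crop shows the stone aligned with the board, and its right end at about (380,160 to 207). Kinematics put the cross 2.5 mm short, so I nudge it.

Request:
{"fn": "jog_arm", "kwargs": {
  "rows": "1 0 0.5 0;2 0 1 0;3 0 1.5 0;3 0 1.5 0;3 0 1.5 0;3 0 1.5 0;3 0 1.5 0"
}}

```text
time_s: 5.13
position: [659.2, 171.6, 27.5]
ee_rot: [-1.165, 1.272, -1.266]
contact_force: [-5.0, 9.4, 7.9]
finger_gap: 53.1
```

```bash
python3 - <<'E'
from h import *
np.set_printoptions(precision=3,suppress=True)
st=state(); p=st['position'];M=R.from_rotvec(st['ee_rot']).as_matrix()
print(p,st['contact_force'],'cross',p+M@[128.8,-20.6,.3])
s=dict(np.load('pics/t2.npz'))
c=lambda u,v,z: ray(s,138+(u+.5)/3-.5,120+(v+.5)/3-.5,z)
a,b=c(381,160,48),c(378,206,48); m=(a+b)/2; u=np.array([.0802,.9968]); print(a,b,'cross before nudge by end',m[:2]+85*u)
E
```

```text
[659.197 171.648  27.463] [-4.959  9.393  7.909] cross [648.859  43.16   47.404]
[664.076 -39.64   48.   ] [614.648 -37.536  48.   ] cross before nudge by end [646.179  46.14 ]
```

Request:
{"fn": "jog_arm", "kwargs": {
  "rows": "0 0 0 0;0 0 0 0;0 0 0 0;0 0 0 0;0 0 0 0;0 0 0 0",
  "gripper": 0.85
}}

```text
time_s: 5.63
position: [660.0, 168.0, 25.1]
ee_rot: [-1.17, 1.269, -1.269]
contact_force: [-0.4, 0.4, 0.4]
finger_gap: 72.5
```

Request:
{"fn": "jog_arm", "kwargs": {
  "rows": "0 -20 0 0;0 -60 0 0;0 -100 0 0;0 -140 0 0;0 -170 0 0;0 -190 0 0;0 -190 -40 0;0 -190 -80 0;0 -190 -125 0;20 -190 -125 0;60 -190 -125 0;100 -190 -125 0;140 -190 -125 0;180 -190 -125 0;212 -190 -125 0;212 -190 -125 0;212 -190 -125 0;212 -190 -125 0;212 -190 -125 0;212 -190 -125 0"
}}

```text
time_s: 7.3
position: [518.3, -31.6, 215.2]
ee_rot: [-1.171, 1.268, -1.267]
contact_force: [-0.8, 0.4, -0.0]
finger_gap: 72.7
```

```bash
python3 - <<'E'
from h import *
np.set_printoptions(precision=3,suppress=True)
st=state(); print(st['position'],st['qd'])
s=snap('wrist','w3'); print(s['world_from_camera'],proj(s,[648.4,43.3,60]),proj(s,[648.9,43.2,48]))
E
```

```text
[518.265 -31.584 215.238] [ 0.004  0.001 -0.    -0.003  0.001 -0.001]
[[  0.997  -0.076  -0.026 526.322]
 [ -0.08   -0.942  -0.325  50.88 ]
 [ -0.      0.326  -0.946 356.947]
 [  0.      0.      0.      1.   ]] [382.781  92.046] [378.268  92.209]
```

View pics/w3.png

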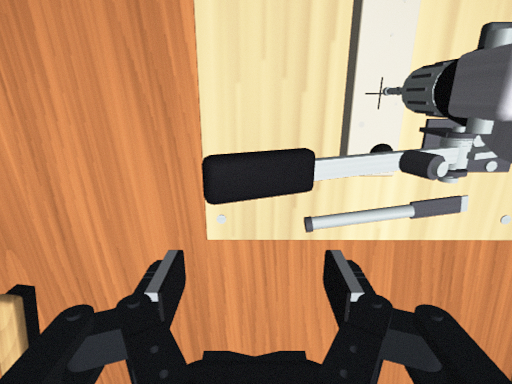

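Cross and bit are both visible, with the cross near (380,93) and the tip near (385,92). I enlarge the view to measure them.

```bash
python3 - <<'E'
from h import *
im=cv2.imread('pics/w3.png'); cv2.imwrite('pics/w3c.png',cv2.resize(im[70:115,350:410],None,fx=12,fy=12,interpolation=cv2.INTER_CUBIC))
E
```

```text
(no output)
```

View pics/w3c.png

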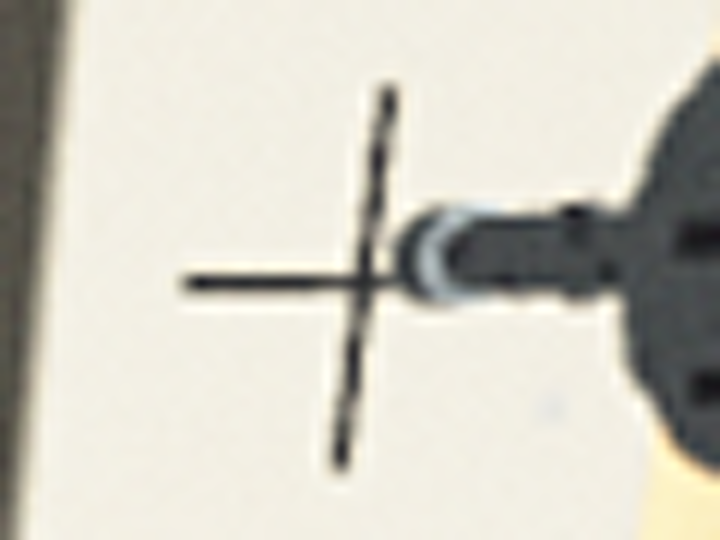

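```bash
python3 - <<'E'
from h import *
np.set_printoptions(precision=1,suppress=True)
s=dict(np.load('pics/w3.npz')); c=lambda u,v,z: ray(s,350+(u+.5)/12-.5,70+(v+.5)/12-.5,z)
x=c(365,282,48); t=c(428,252,60); print('cross',x,'tip',t,'tip-cross',(t-x)[:2])
M=np.array([[np.sin(-.08),-np.cos(-.08)],[np.cos(-.08),np.sin(-.08)]]);print('tool x,z',M@(t-x)[:2])
g=ray(s,259,175,160);print('grip',g, 'exp',[523.4,-4.8]); print(state()['joint_positions'])
print('shoe px',ray(s,382,152,48))
E
```

```text
cross [650.6  42.3  48. ] tip [650.6  44.5  60. ] tip-cross [0.  2.2]
tool x,z [-2.2 -0.2]
grip [525.6  -1.6 160. ] exp [523.4, -4.8]
[-0.1  0.2  1.6  0.   1.3 -0.1]
shoe px [656.2 -17.   48. ]
```

The cross is 2.2 mm off in y. That is inside tolerance, but I want more margin before pressing, so I regrip and nudge.

Request:
{"fn": "jog_arm", "kwargs": {
  "rows": "-40 0 0 0;-80 0 0 0;-120 0 0 0;-160 0 0 0;-200 0 0 0;-212 0 0 0;-212 0 40 0;-212 0 80 0;-212 0 110 0;-212 0 125 0;-212 0 125 0;-212 30 125 0;-212 70 125 0;-212 110 125 0;-212 150 125 0;-212 175 125 0;-212 190 125 0;-212 190 125 0;-212 190 125 0;-212 190 125 0"
}}

```text
time_s: 9.02
position: [660.4, 169.0, 26.7]
ee_rot: [-1.169, 1.267, -1.269]
contact_force: [0.0, -0.0, 0.4]
finger_gap: 72.6
```

Request:
{"fn": "jog_arm", "kwargs": {
  "rows": "0 0 0 0;0 0 0 0;0 0 0 0;0 0 0 0;0 0 0 0;0 0 0 0;0 0 0 0;0 0 0 0",
  "gripper": 0.4
}}

```text
time_s: 9.68
position: [660.5, 168.9, 27.7]
ee_rot: [-1.167, 1.268, -1.269]
contact_force: [-2.0, 0.7, 5.7]
finger_gap: 52.9
```

Request:
{"fn": "jog_arm", "kwargs": {
  "rows": "-1 0 0 0;-2 0 0 0;-3 0 0 0;-4 0 0 0;-4 0 0 0;-4 0 0 0;-4 0 0 0"
}}

```text
time_s: 10.27
position: [660.5, 169.1, 27.8]
ee_rot: [-1.172, 1.265, -1.272]
contact_force: [-3.8, -9.3, 7.3]
finger_gap: 53.3
```

Request:
{"fn": "jog_arm", "kwargs": {
  "rows": "0 -1 0 0;0 -2 0 0;0 -2.5 0 0;0 -2.5 0 0;0 -2.5 0 0"
}}

```text
time_s: 10.68
position: [660.3, 172.0, 27.8]
ee_rot: [-1.17, 1.268, -1.269]
contact_force: [-0.3, -4.2, -1.6]
finger_gap: 52.8
```

Request:
{"fn": "jog_arm", "kwargs": {
  "rows": "1 0 0 0;2 0 0 0;2.5 0 0 0;2.5 0 0 0;2.5 0 0 0;2.5 0 0 0"
}}

```text
time_s: 11.18
position: [660.2, 170.5, 27.8]
ee_rot: [-1.169, 1.269, -1.268]
contact_force: [-0.6, 2.7, -2.6]
finger_gap: 53.1
```

Request:
{"fn": "jog_arm", "kwargs": {
  "rows": "-1 0 0 0;-1 0 0 0;-1 0 0 0"
}}

```text
time_s: 11.43
position: [660.2, 170.5, 27.8]
ee_rot: [-1.17, 1.268, -1.269]
contact_force: [-0.7, 0.7, -2.7]
finger_gap: 53.0
```

Request:
{"fn": "jog_arm", "kwargs": {
  "rows": "0 0 0 0;0 0 0 0;0 0 0 0;0 0 0 0;0 0 0 0;0 0 0 0",
  "gripper": 0.85
}}

```text
time_s: 11.93
position: [660.2, 170.8, 28.0]
ee_rot: [-1.17, 1.269, -1.269]
contact_force: [-0.4, 0.3, -0.0]
finger_gap: 72.9
```

Request:
{"fn": "jog_arm", "kwargs": {
  "rows": "0 -20 0 0;0 -60 0 0;0 -100 0 0;0 -140 0 0;0 -170 0 0;0 -190 0 0;0 -190 -40 0;0 -190 -80 0;0 -190 -125 0;20 -190 -125 0;60 -190 -125 0;100 -190 -125 0;140 -190 -125 0;180 -190 -125 0;212 -190 -125 0;212 -190 -125 0;212 -190 -125 0;212 -190 -125 0;212 -190 -125 0;212 -190 -125 0"
}}

```text
time_s: 13.6
position: [518.5, -29.0, 217.8]
ee_rot: [-1.17, 1.267, -1.267]
contact_force: [-0.1, -0.8, 0.0]
finger_gap: 72.6
```

```bash
python3 - <<'E'
from h import *
st=state(); print(st['position'])
s=snap('wrist','w4'); im=cv2.imread('pics/w4.png'); cv2.imwrite('pics/w4c.png',cv2.resize(im[70:115,350:410],None,fx=12,fy=12,interpolation=cv2.INTER_CUBIC))
E
```

```text
[518.49171679 -29.02328702 217.80635417]
```

View pics/w4c.png

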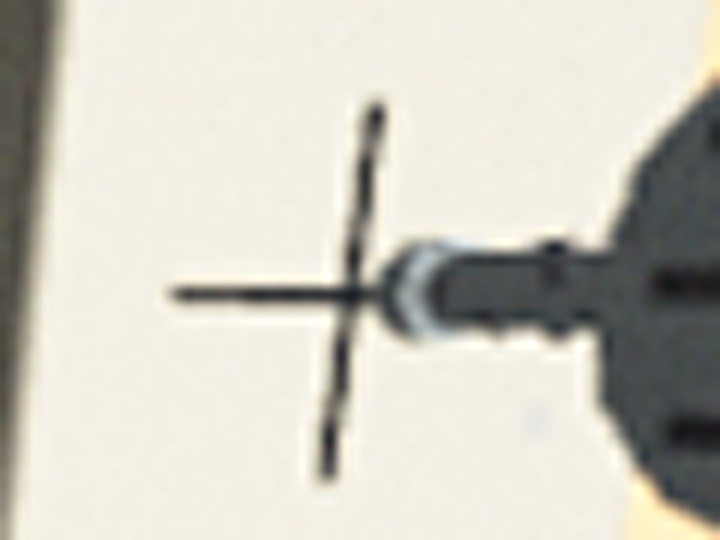

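The cross is now at (351,293) and the bit tip at about (410,289) in the crop, so they lie under 1 mm apart in y. Next I close the gripper and move over the lever grip.

Request:
{"fn": "jog_arm", "kwargs": {
  "rows": "-12 0 -6 0;-25 0 -12.5 0;-25 0 -12.5 0;-25 0 -12.5 0;-25 0 -12.5 0;-25 0 -12.5 0;-25 0 -12.5 0;-25 0 -12.5 0;-25 0 -12.5 0;-25 0 -12.5 0",
  "gripper": 0
}}

```text
time_s: 14.48
position: [508.1, -4.7, 217.8]
ee_rot: [-1.17, 1.269, -1.269]
contact_force: [0.2, 0.1, 0.2]
finger_gap: 0.3
```

Request:
{"fn": "jog_arm", "kwargs": {
  "rows": "0 20 0 0;0 35 0 0;0 45 0 0;0 53 0 0;0 61 0 0;0 69 0 0;0 77 0 0;0 85 0 0;0 92 0 0;0 99 0 0;0 106 0 0;0 112 0 0;0 118 0 0;0 124 0 0;0 130 0 0;0 135 0 0;0 135 0 0;0 135 0 0"
}}

```text
time_s: 15.98
position: [503.8, -4.1, 82.5]
ee_rot: [-1.175, 1.274, -1.265]
contact_force: [-9.0, -0.1, 13.1]
finger_gap: -0.2
```

Request:
{"fn": "jog_arm", "kwargs": {
  "rows": "0 4 0 0;0 8 0 0;0 12 0 0;0 12 0 0;0 12 0 0;0 12 0 0;0 12 0 0;0 12 0 0"
}}

```text
time_s: 16.65
position: [504.0, -4.1, 75.7]
ee_rot: [-1.173, 1.272, -1.266]
contact_force: [-19.4, 1.2, 55.2]
finger_gap: -0.1
```

```bash
python3 - <<'E'
from h import *
st=state(); print(st['position'],st['contact_force'],st['qd'])
s=snap('wrist','w5'); snap('top','t5'); im=cv2.imread('pics/t5.png');a=cv2.resize(im[120:250,138:308],None,fx=3,fy=3,interpolation=2)
cv2.imwrite('pics/w5c.png',np.hstack([cv2.resize(cv2.imread('pics/w5.png')[:,200:440],(244,390)),a]))
E
```

```text
[503.97779089  -4.06629332  75.73631864] [-19.37860108   1.20538877  55.23418866] [-0.00144852 -0.00091053  0.0013825   0.0003752  -0.0005154  -0.00011763]
```

View pics/w5c.png

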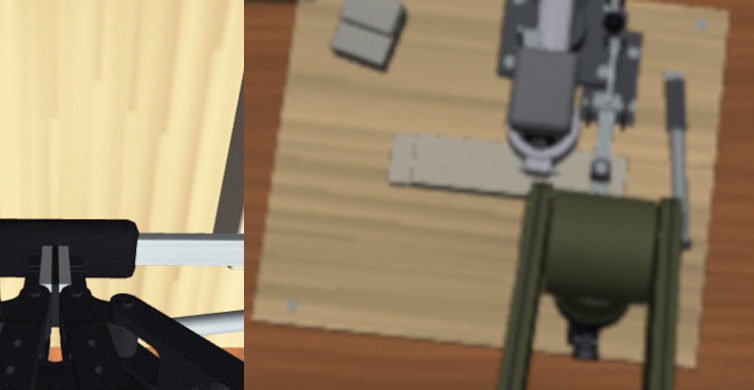

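The lever is level at its stop (tip z 75.7), with 55 N on the tool. The stone's left end and the bystanders look undisturbed. I ease the push a little and check the cross.

Request:
{"fn": "jog_arm", "kwargs": {
  "rows": "0 -1 0 0;0 -2 0 0;0 -2 0 0;0 -2 0 0;0 -2 0 0;0 -2 0 0;0 -2 0 0"
}}

```text
time_s: 17.33
position: [503.9, -4.1, 76.4]
ee_rot: [-1.174, 1.272, -1.266]
contact_force: [-17.0, 1.2, 43.0]
finger_gap: -0.2
```

```bash
python3 - <<'E'
from h import *
st=state(); print(st['position'],st['contact_force'])
s=snap('wrist','w6'); print(proj(s,[650.6,44.5,60])); im=cv2.imread('pics/w6.png'); cv2.imwrite('pics/w6c.png',cv2.resize(im[0:384,352:512],None,fx=1.5,fy=1.5) if 0 else np.hstack([cv2.resize(im[60:180,412:512],None,fx=4,fy=4,interpolation=2),cv2.resize(im[:,256:],(320,480))]))
E
```

```text
[503.9294354   -4.06189302  76.38041752] [-16.98420924   1.24479458  42.96756647]
[520.22449923 139.43191583]
```

View pics/w6c.png

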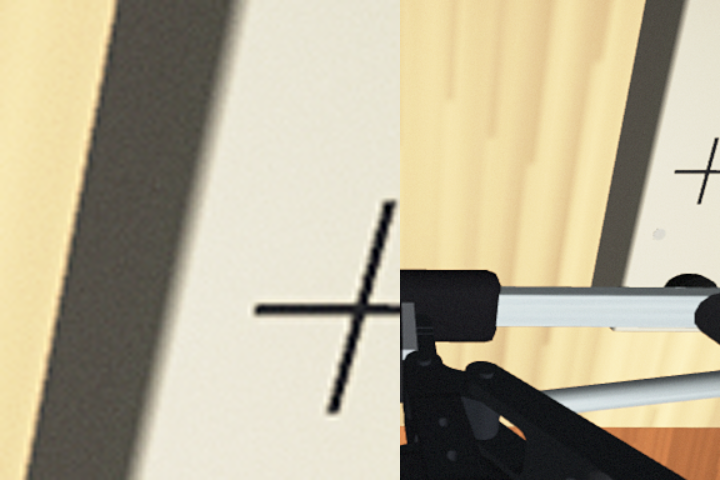

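Foot and cross are both visible, with the cross at crop (361,309). I compare its position with w4, before the press.

```bash
python3 - <<'E'
from h import *
np.set_printoptions(precision=1,suppress=True)
s=dict(np.load('pics/w6.npz')); a=ray(s,412+361.5/4-.5,60+309.5/4-.5,48)
s=dict(np.load('pics/w4.npz')); b=ray(s,350+351.5/12-.5,70+293.5/12-.5,48); t=ray(s,350+410.5/12-.5,70+289.5/12-.5,60)
print('now',a,'before',b,'tip',t)
E
```

```text
now [650.4  44.2  48. ] before [650.7  44.   48. ] tip [650.6  44.3  60. ]
```

Request:
{"fn": "jog_arm", "kwargs": {
  "rows": "0 -1 0 0;0 -1.5 0 0;0 -1.5 0 0;0 -1.5 0 0;0 -1.5 0 0;0 -1.5 0 0"
}}

```text
time_s: 17.88
position: [503.9, -4.1, 76.9]
ee_rot: [-1.174, 1.273, -1.266]
contact_force: [-14.3, -0.0, 35.5]
finger_gap: -0.2
```

```bash
python3 -c "
from h import *
print(job_done()); print(state()['contact_force'])"
```

```text
the job is handed in; nothing more can be done
None
the job is handed in; nothing more can be done
```

The block is under the bit and the lever is held fully down; I handed the job in at about 17.9 s of the 58 s allowed. No verdict was reported, and my attempt to read the force after hand-in was refused.

- **Placing:** I gripped the block near its left end, slid and turned it into line with the stand, and let go. The wrist camera showed the cross 2.2 mm off, so I gripped it again and nudged it. The block was never deliberately lifted, and the gripper stayed at about 28 mm while holding it.
- **Pressing:** With the fingers shut I pushed the grip down to its stop. The first push reached 55 N on the tool, so I eased it to about 35 N, with the fingertips steady at about z 77 mm.
- **Last checks:** The wrist camera put the cross at (650.4, 44.2) with the lever down. The bit tip, measured just before the press, was at (650.6, 44.3), so they are about 0.2 mm apart. The block moved less than 0.5 mm during the press. The bystanders in view, the offcut and chisel, looked undisturbed in the last top view.
- **Not confirmed:** I had no direct reading of the lever angle or of the foot's force on the stone. I inferred both from the level lever, the stiff stop and the tool force.
- **Disagreement:** My first estimate of the bit position, fitted from the board's corners, was about 2 mm away from the wrist camera's. I relied on the wrist camera, which saw cross and bit in the same picture.

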